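# Load a block under the spring-closed flap of a drill jig

### The arm

A 6-joint arm with a two-finger parallel gripper is mounted at the origin on the work surface. World frame = base frame: x ahead of the robot, y to its left, z up, the work surface at z = 0. Lengths are in m, angles in rad, forces in N, time in s.
With the tool pointing down it reaches from about 0.3 to 0.75 m from the base axis. Payload 8.5 kg.
Tool frame: the origin (TCP) lies on the centre line of the jaws, within the pads' length; the fingertips stand 11 mm ahead of it and the grasp point (between the pads) lies 8 mm behind it; x points along the fingers, z is the direction in which the jaws open and shut, and the axes are right-handed (so a half turn about x gives the same grasp; the last joint's range is limited). The gripper opens to 85 mm and grips with 20 to 120 N. Pads are 22 mm wide; open, the fingers measure 114 mm over their backs; the gripper's body (76 mm by 85 mm) begins 54 mm behind the grasp point. The pads swing forward as they close: fully open they stand 13 mm farther back than shut.
Start: joints at [0.892, 0.381, 1.297, -0, 1.464, -0.215], TCP at [0.246, 0.492, 0.242] pointing down, gripper open.
Joint ranges: [-3.11, 3.11], [-0.89, 2.33], [0.22, 2.48], [-1.42, 4.56], [0.17, 2.85], [-2.88, 2.88]. Speed limits (rad/s): [2.39, 2.39, 3.14, 3.14, 3.14, 3.14].

### API

Orientations are given as a unit quaternion [x, y, z, w].
In Python, from plant import state, grab_frame, camera_info, hand_in gives the robot as it stands. The module is installed in compiled form; this text tells all that it offers.
- The arm moves only by the shell command python3 -m inch 'ROWS' [OPENING] [FORCE]. ROWS is JSON, a list of rows, each an object of numbers: "x", "y", "z": the shift along the tool's x, y, z in m; "turn": the turn about the tool's x in degrees. In form: [{"x": .., "y": .., "z": .., "turn": ..}, ...]. A call has 1 to 5 rows; each row shifts and turns the pose as measured when the row begins, along the tool's axes as they then stand; what a row does not reach is not made up. A row lasts 1/12 s, in which the tool goes at most 41.7 mm and 7.16 degrees, less where a joint would pass 70% of its speed; a pose out of reach is approached as far as the arm can. A call with a gripper value outside its range is refused whole. OPENING is the opening, from 0 (shut) to 1 (fully open), set as the call begins (- or left out, the last holds). The fingers move at their own pace and stop on an object; FORCE is the grip in N (left out, the last holds). Time passes only in rows, so rows that do not move let the fingers close. It gives the time, the measured TCP pose, the force and the opening at its end, in the units of the state.
- state(): the state, without advancing time (a new reading comes with each control period).
- grab_frame(name): name is "side" or "top" or "wrist"; returns the picture (480x640x3 uint8, red, green, blue); there is no depth.
- camera_info(name): a dict with "vertical_fov" (degrees; the focal length in pixels is half the picture's height over the tangent of half this angle, whatever the lens; pixels are square), "cx", "cy" (the principal point, pixels), "dist_coeffs" ([k1, k2, p1, p2, k3] as OpenCV has them; the pictures are not rectified), "eye" and "rotation" of the camera in the world; the wrist camera has in their place "T_tool_cam" (4x4, takes a point from camera to tool coordinates, whose origin is the TCP and whose axes are the tool frame's). Camera axes: x right, y up, looking along -z (the intrinsics and any distortion apply to the point x, -y, -z); pixel columns grow to the right and rows downward; lengths in m; the calibration is good to about 2 mm. A picture is of the moment at which its call begins: read the wrist's pose just before it. camera_info takes no time and is no camera call.
- hand_in(): hands the job in, once; it reports no verdict.
The state is a dict: "time_s": time; "qpos": joint angles; "dq": joint speeds; "joint_efforts": joint torques, N m; "ee_pos": TCP position; "ee_rot": TCP orientation; "contact_force": force on the tool from outside, world axes, zero at the start; "ft_torque": the same for the moment, N m; "width": opening from 0.0 (shut) to 1.0 (fully open).
Only numpy, scipy, OpenCV 4.12 (cv2) and the standard library are available. Lean on these libraries where they do the work, as an engineer would, in place of code of your own. Each camera call takes 0.05 s, during which the arm holds its last target.

### The job

Load the drill jig: with one fingertip press down the jig's long thumb plate and keep it down, so that the spring-closed flap stands open, while the other fingertip pushes the steel block on the runway under the flap until it is fully home against the end stop. Keep the flap up off the block until it is home, then let the flap close on it and move clear. Only push the block along the runway, never lift it, and leave the other things on the bench alone.

Things in the scene. Friction and masses are not known exactly. Their poses are not given: they have to be found in the camera images.
- jig: Drill jig, fixed to the bench. Origin: on the bench below the guide bush; x along the runway to the end stop, z up, hinge and thumb plate on the -y side. Base plate x -152 to 50, y -92 to 40 mm; its top, 20 mm above the bench, is the runway's floor. Rails 8 mm high at y = 17.5 to 25.5 and -17.5 to -25.5 mm, x -150 to 24 mm, guide the block.
- stop_face (a point): Middle of the end stop's face, at the height of the runway's floor: jig frame (24, 0, 20) mm. The stop is a steel block 18 mm high, 46 mm wide.
- hinge (a point): Middle of the flap's hinge pin: jig frame (0, -36, 46) mm. The pin runs along jig x between two ears on the base, 34 mm high, at x = -35 to -27 and 27 to 35 mm, y = -44 to -28 mm.
- flap_angle (a joint): Angle of the spring-closed flap about the hinge pin, rad. 0 = shut, jig empty: its edge hangs 3 to 7 mm lower than the block's top and bars its way. 0.14 = lying flat on a block. Above 0.2 it is clear of the block. 0.44 = thumb plate level. 0.47 = the hinge's stop. The spring always closes it: about 5 N in the middle of the thumb plate starts it, about 9 N holds it at 0.44.
- flap: The flap proper: aluminium plate, jig x -22 to 22 mm, reaching from 6 to 54 mm from the hinge pin across the runway, 8 mm thick, with a round guide bush standing 5 mm proud. The thumb plate is its tail, one piece with it. Origin on the hinge pin at jig x = 0. Wide open, its top edge is about 67 mm above the bench.
- thumb_plate (a point): Middle of the top of the thumb plate, the flap's tail: aluminium, beside the runway, jig x -135 to 22 mm, 35 mm wide, 4 mm thick. Pressed down, it raises the flap. Shut, its top slopes from 37 mm above the bench at jig y = -55 mm up to 52 mm at y = -87 mm. At flap_angle 0.44 it is level, top 30 mm above the bench, y -50 to -85 mm.
- block: Block to load: bright steel, 60 mm along its x, 32 wide, 22 high, about 0.33 kg, two bolt holes in its top. Origin: centre of its underside. Lies between the rails (1.5 mm play each side), its front 4 to 24 mm short of the flap, its top 42 mm above the bench. Home at the stop, its origin is at jig x = -6 mm and its rear end stands 14 mm out of the flap.
- drilled_block: Bystander: a drilled block of the same size lying on the bench to the +y side of the jig.
- screwdriver: Bystander: screwdriver lying on the bench to the -y side of the jig.
- chip_brush: Bystander: brush lying on the bench beyond the end stop.
- oil_bottle: Bystander: grey plastic bottle, 54 mm across, 140 mm high.
- mug: Bystander: white mug, 80 mm across, 92 mm high.
- wheel: Bystander: small flanged steel wheel lying flat, 110 mm across, 26 mm high.
- torch: Bystander: black torch standing on end, 46 mm across, 136 mm high.
- hammer: Bystander: hammer lying on the bench at the left.
Things that resemble listed ones, but are neither listed nor needed, are in the scene too. What is shaped like the jig but yellow is not meant.

How it is judged:
By the outcome, as a careful person would: the job done as asked, in the order asked, and still so for the second after the job is handed in, with the robot touching nothing.
It also fails if it takes over 40 s, if anything falls off the work surface, if the arm or the gripper's body presses on something with over 40 N, if the wrist force passes 120 N, or if a joint passes its speed limit or range.

## Working session

There is one attempt and no reset: what is moved stays moved. The work goes in short steps, Python scripts to look and compute and a shell command to move; the robot and the scene stay as the last step left them, time stands still between calls to the robot, and variables do not carry over. Pictures are saved under pics/ and viewed, and the job is handed in when it is done.

```bash
mkdir -p pics
python3 - <<'E'
from plant import *
import cv2
s=state();print(s)
for n in("side","top","wrist"):
    print(n,camera_info(n))
    cv2.imwrite(f"pics/{n}0.png",grab_frame(n)[:,:,::-1])
E
```

```text
{'time_s': 0.0, 'qpos': array([ 8.91656996e-01,  3.81149616e-01,  1.29827343e+00, -1.28179944e-05,
        1.46356626e+00, -2.15296014e-01]), 'dq': array([-0.0015834 ,  0.00224636,  0.00015324, -0.00010206,  0.00030268,
       -0.00018264]), 'joint_efforts': array([-9.44966050e-04, -4.48462415e+01, -2.31275922e+01, -2.40430909e-04,
        4.84935706e-03, -3.33470915e-06]), 'ee_pos': array([0.24588661, 0.49166215, 0.24173239]), 'ee_rot': array([-0.37185757,  0.60200125,  0.37152142,  0.6010726 ]), 'contact_force': array([ 0.50065799, -0.96604357, -0.15751434]), 'ft_torque': array([ 0.01221022, -0.0051679 ,  0.0223549 ]), 'width': 0.9968672772395843}
side {'vertical_fov': 55.96060562891052, 'cx': 323.82059405525985, 'cy': 241.42819878099124, 'dist_coeffs': array([-0.11123003,  0.        ,  0.        ,  0.        ,  0.        ]), 'eye': array([0.46619842, 0.81492596, 1.03771619]), 'rotation': array([-0.00843427,  0.33390168,  0.94172322, -0.03994871])}
top {'vertical_fov': 47.14566515885191, 'cx': 312.8555105996104, 'cy': 247.41239820735174, 'dist_coeffs': array([-0.06068296,  0.        ,  0.        ,  0.        ,  0.        ]), 'eye': array([ 0.29477492, -0.01815601,  1.39170094]), 'rotation': array([ 0.06141972, -0.05570524, -0.69995959,  0.7093526 ])}
wrist {'vertical_fov': 69.26779300569432, 'cx': 323.7105995642531, 'cy': 244.43588089287005, 'dist_coeffs': array([-0.03710346,  0.        ,  0.        ,  0.        ,  0.        ]), 'T_tool_cam': array([[-6.11530881e-04,  3.11024189e-01, -9.50401799e-01,
        -1.32342625e-01],
       [ 6.21239414e-04,  9.50401912e-01,  3.11023827e-01,
         7.98504376e-02],
       [ 9.99999620e-01, -4.00226382e-04, -7.74420603e-04,
         5.42385451e-04],
       [ 0.00000000e+00,  0.00000000e+00,  0.00000000e+00,
         1.00000000e+00]])}
```

View pics/side0.png

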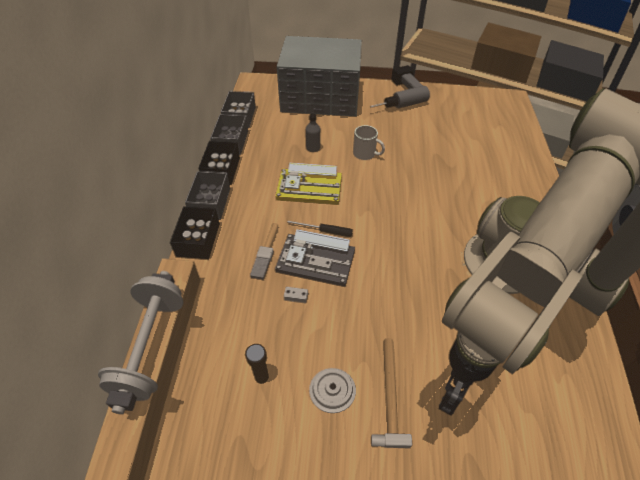

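View pics/top0.png

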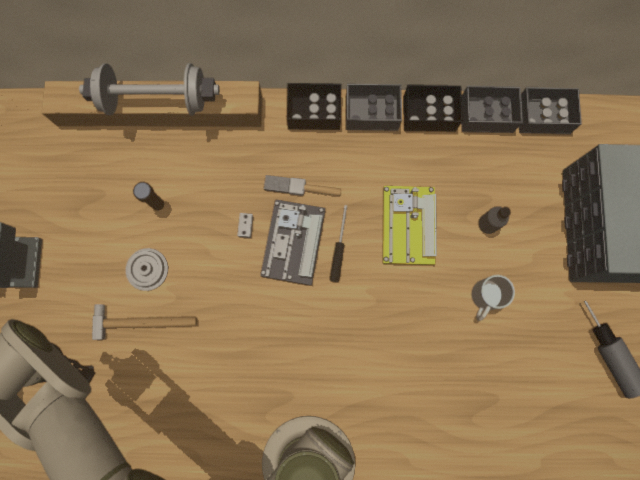

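View pics/wrist0.png

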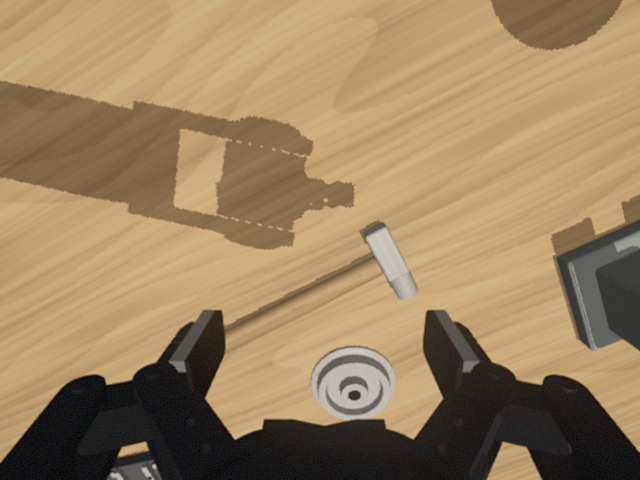

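The dark jig is at about top (293,242) and side (316,255). The yellow decoy is at top (410,225). The steel block is at top (283,245), on the runway. The drilled bystander block is at top (245,225). I'll enlarge to confirm and write the helpers.

```bash
cat > h.py <<'E'
import numpy as np, cv2
from plant import *
from scipy.spatial.transform import Rotation as R
def K(c):
    f=240/np.tan(np.radians(c["vertical_fov"])/2)
    return np.array([[f,0,c["cx"]],[0,f,c["cy"]],[0,0,1.]])
def cam(n,s=None):
    c=camera_info(n)
    if n=="wrist":
        s=s or state(); T=c["T_tool_cam"]; Rt=R.from_quat(s["ee_rot"]).as_matrix()
        return c,np.array(s["ee_pos"])+Rt@T[:3,3],Rt@T[:3,:3]
    return c,c["eye"],R.from_quat(c["rotation"]).as_matrix()
def ray(n,px,s=None):
    c,e,Rm=cam(n,s)
    u=cv2.undistortPoints(np.array(px,float).reshape(-1,1,2),K(c),c["dist_coeffs"]).reshape(-1,2)
    d=np.c_[u[:,0],-u[:,1],-np.ones(len(u))]
    return e,d@Rm.T
def onz(n,px,z,s=None):
    e,d=ray(n,px,s); z=np.broadcast_to(z,len(d)); return e+d*((z-e[2])/d[:,2])[:,None]
def proj(n,P,s=None):
    c,e,Rm=cam(n,s); q=(np.atleast_2d(P)-e)@Rm; q=q*[1,-1,-1]
    return cv2.projectPoints(q,np.zeros(3),np.zeros(3),K(c),c["dist_coeffs"])[0].reshape(-1,2)
E
python3 - <<'E'
import cv2
i=cv2.imread("pics/top0.png")[190:295,235:360];cv2.imwrite("pics/topc.png",cv2.resize(i,None,fx=5.7,fy=5.7,interpolation=cv2.INTER_CUBIC))
i=cv2.imread("pics/side0.png")[210:300,245:370];cv2.imwrite("pics/sidec.png",cv2.resize(i,None,fx=6,fy=6,interpolation=cv2.INTER_CUBIC))
E
```

```text
(no output)
```

View pics/topc.png

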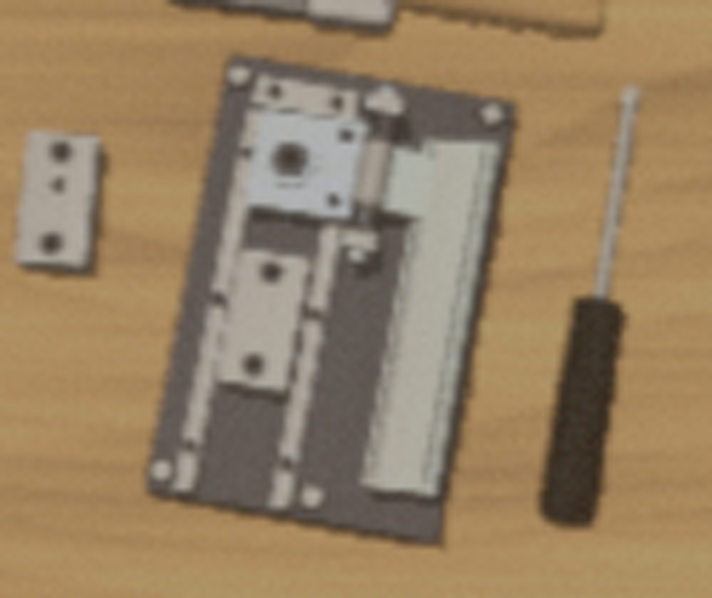

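View pics/sidec.png

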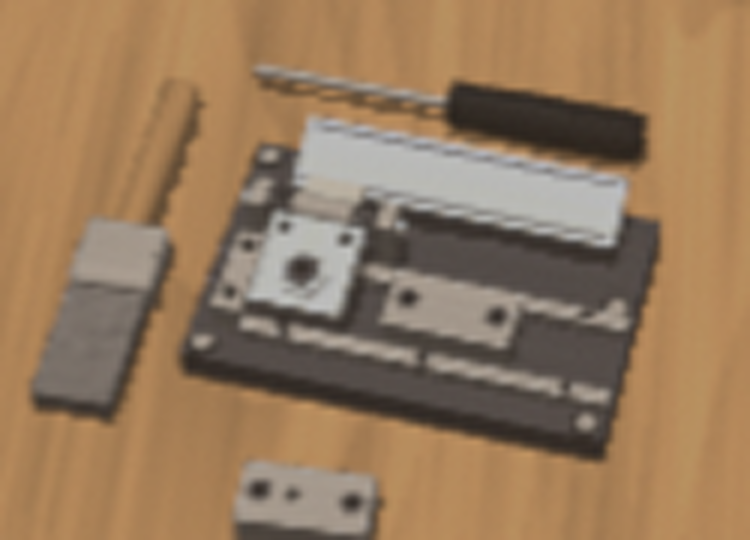

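```bash
cat > m.py <<'E'
from h import *
def fit(A,B): # planar rigid A(jig)->B(world)
    a,b=A.mean(0),B.mean(0); H=(A-a).T@(B-b)
    th=np.arctan2(H[0,1]-H[1,0],H[0,0]+H[1,1]); Q=np.array([[np.cos(th),-np.sin(th)],[np.sin(th),np.cos(th)]])
    t=b-Q@a; return th,t,(A@Q.T+t-B)*1000
A=np.array([[50,40],[50,-92],[-152,-92],[-152,40]])/1000
tp=np.array([[235,57],[517,100],[443,545],[150,493]])/5.7+[235,190]-.4
sp=np.array([[187,368],[258,140],[660,218],[603,455]])/6+[245,210]-.4
if __name__=="__main__":
    for n,p in(("top",tp),("side",sp)):
        B=onz(n,p,.02)[:,:2]; th,t,r=fit(A,B); print(n,np.degrees(th),t,r.round(1).tolist())
    b=np.array([[240,248],[307,257],[285,392],[217,378]])/5.7+[235,190]-.4
    print("blk",onz("top",b,.042)[:,:2].mean(0))
    b=np.array([[393,272],[522,292],[512,345],[380,318]])/6+[245,210]-.4
    print("blk",onz("side",b,.042)[:,:2].mean(0))
E
python3 m.py
```

```text
top -8.908565199778394 [0.59312993 0.06131324] [[1.1, 1.7], [-0.9, -1.5], [0.3, -0.6], [-0.5, 0.4]]
side -8.425221383444338 [0.5944967  0.07250685] [[4.5, -3.3], [-0.3, 4.7], [-1.6, 3.1], [-2.6, -4.5]]
blk [0.52445399 0.07475367]
blk [0.52605871 0.07850248]
```

```bash
cat > go.py <<'E'
from h import *
import sys
TH=np.radians(-8.9); T0=np.array([.5931,.0613])
def target(jx,jy,TH=TH,T0=T0):
    return T0+np.array([[np.cos(TH),-np.sin(TH)],[np.sin(TH),np.cos(TH)]])@np.array([jx,jy])
def rel(jx,jy,z,TH=TH,T0=T0):
    s=state(); M=R.from_quat(s["ee_rot"]).as_matrix(); p=np.array(s["ee_pos"])
    d=M.T@(np.r_[target(jx,jy,TH,T0),z]-p)
    zt=M[:,2]; a=np.arctan2(zt[1],zt[0]); 
    tz=[((TH+np.pi/2+k*np.pi-a)+np.pi)%(2*np.pi)-np.pi for k in(0,1)]
    c,sn=np.cos(TH),np.sin(TH); q=np.array([[c,sn],[-sn,c]])@(p[:2]-T0)
    print("t %.2f pos"%s["time_s"],p.round(4),"jig",(q*1000).round(1),"d_tool mm",(d*1000).round(1),"yaw err(world,deg)",np.degrees(tz).round(1),"tilt",np.degrees(np.arccos(-M[2,0])).round(2),"F",s["contact_force"].round(1),"w",round(s["width"],3),"q6 %.2f"%s["qpos"][5])
    return d
if __name__=="__main__": print(R.from_quat(state()["ee_rot"]).as_matrix().round(3)); rel(*[float(v) for v in sys.argv[1:4]])
E
python3 go.py -.118 -.034 .16
```

```text
[[-0.001 -0.894  0.447]
 [-0.001  0.447  0.894]
 [-1.     0.    -0.001]]
t 0.15 pos [0.2459 0.4917 0.2419] jig [-409.6  371.5] d_tool mm [  82.1 -401.  -297.8] yaw err(world,deg) [  17.7 -162.3] tilt 0.06 F [-0.2  0.5  0.1] w 1.001 q6 -0.22
```

```bash
python3 -m inch '[{"y":-0.024,"z":-0.02,"turn":-6},{"y":-0.024,"z":-0.02,"turn":-6},{"y":-0.024,"z":-0.02,"turn":-6}]' 0.647 40; python3 go.py -.118 -.034 .16
```

```text
[[-0.001 -0.894  0.447]
 [-0.001  0.447  0.894]
 [-1.     0.    -0.001]]
t 0.15 pos [0.2459 0.4917 0.2419] jig [-409.6  371.5] d_tool mm [  82.1 -401.  -297.8] yaw err(world,deg) [  17.7 -162.3] tilt 0.06 F [-0.2  0.5  0.1] w 1.001 q6 -0.22$[0]: bad value
```

```bash
python3 -m inch '[{"x":0,"y":-0.024,"z":-0.02,"turn":-6},{"x":0,"y":-0.024,"z":-0.02,"turn":-6},{"x":0,"y":-0.024,"z":-0.02,"turn":-6}]' 0.647 40; python3 go.py -.118 -.034 .16
```

```text
time_s: 0.4
ee_pos: [0.2903, 0.4114, 0.2404]
ee_rot: [-0.465, 0.533, 0.466, 0.531]
contact_force: [1.2, 0.7, 1.0]
width: 0.648
[[-0.003 -0.991  0.134]
 [-0.001  0.134  0.991]
 [-1.     0.003 -0.001]]
t 0.40 pos [0.2903 0.4114 0.2404] jig [-353.3  299.1] d_tool mm [  80.3 -228.3 -337.9] yaw err(world,deg) [ -1.2 178.8] tilt 0.17 F [1.2 0.7 1. ] w 0.648 q6 -0.72
```

```bash
python3 -m inch '[{"x":0.008,"y":-0.022,"z":-0.033,"turn":0.5},{"x":0.008,"y":-0.022,"z":-0.033,"turn":0.5},{"x":0.0,"y":-0.022,"z":-0.033,"turn":0},{"x":0.0,"y":-0.022,"z":-0.033,"turn":0},{"x":0.0,"y":-0.022,"z":-0.033,"turn":0}]'; python3 -m inch '[{"x":0,"y":-0.02,"z":-0.033,"turn":0},{"x":0,"y":-0.02,"z":-0.033,"turn":0},{"x":0,"y":-0.02,"z":-0.033,"turn":0},{"x":0,"y":0,"z":-0.025,"turn":0}]'; python3 go.py -.118 -.034 .16
```

```text
time_s: 0.82
ee_pos: [0.3776, 0.2261, 0.2228]
ee_rot: [-0.463, 0.535, 0.464, 0.533]
contact_force: [0.6, 0.0, 0.1]
width: 0.652
time_s: 1.15
ee_pos: [0.4227, 0.086, 0.2224]
ee_rot: [-0.463, 0.535, 0.464, 0.533]
contact_force: [0.0, -0.0, -0.9]
width: 0.644
[[-0.003 -0.99   0.142]
 [-0.001  0.142  0.99 ]
 [-1.     0.003 -0.001]]
t 1.15 pos [0.4227 0.086  0.2224] jig [-172.2   -1.9] d_tool mm [ 62.3 -53.9 -32.7] yaw err(world,deg) [ -0.8 179.2] tilt 0.18 F [ 0.  -0.  -0.9] w 0.644 q6 -1.50
```

Run:
```python
from h import *
import json
s=state();im=grab_frame("wrist")[:,:,::-1].copy()
json.dump({k:list(map(float,s[k])) for k in("ee_pos","ee_rot")},open("s1.json","w"))
cv2.imwrite("pics/w1.png",im)
```

```text
(no output)
```

View pics/w1.png

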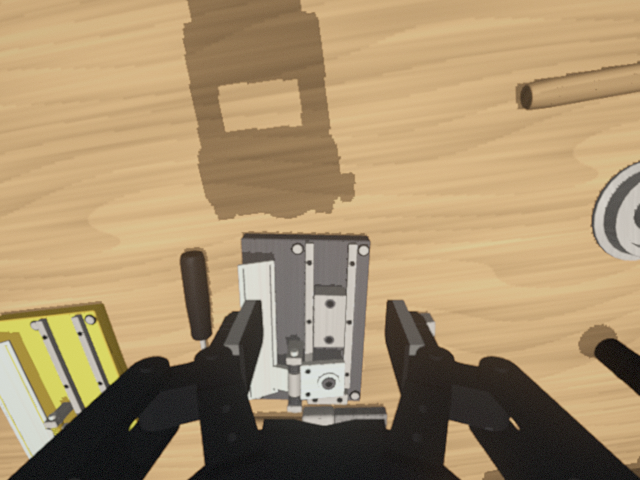

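Run:
```python
import cv2
i=cv2.imread("pics/w1.png")[225:415,225:385];cv2.imwrite("pics/w1c.png",cv2.resize(i,None,fx=3,fy=3,interpolation=cv2.INTER_CUBIC))
```

```text
(no output)
```

View pics/w1c.png

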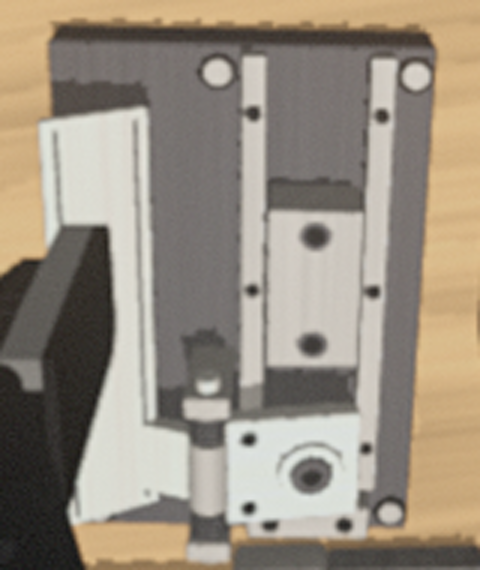

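```bash
cat > m2.py <<'E'
from h import *
from m import fit
import json
s=json.load(open("s1.json"))
c=lambda p:np.array(p)/3+225-.3
px=c([[52,42],[433,47],[405,525],[255,55],[384,57]])
J=np.array([[-152,-92],[-152,40],[50,40],[-150,-21.5],[-150,21.5]])/1000
B=onz("wrist",px,[.02,.02,.02,.028,.028],s)[:,:2]
th,t,r=fit(J,B);print(np.degrees(th),t,r.round(1).tolist())
b=onz("wrist",c([[267,210],[363,212],[357,368],[268,364]]),.042,s)[:,:2]
Q=np.array([[np.cos(th),-np.sin(th)],[np.sin(th),np.cos(th)]])
print(((b-t)@Q*1000).round(1))
E
python3 m2.py
```

```text
-9.12535346862915 [0.59736216 0.06635108] [[-1.5, -1.9], [-0.4, 1.6], [1.8, 0.5], [-0.0, -0.3], [0.1, 0.1]]
[[-100.6  -16.4]
 [-100.5   15.5]
 [ -39.9   15.7]
 [ -41.   -15.5]]
```

```bash
sed -i 's/^TH=.*/TH=np.radians(-9.1); T0=np.array([.5970,.0660])/' go.py; python3 go.py -.118 -.034 .09
```

```text
[[-0.005 -0.99   0.143]
 [-0.002  0.143  0.99 ]
 [-1.     0.004 -0.003]]
t 1.20 pos [0.4212 0.0837 0.2222] jig [-176.4  -10.3] d_tool mm [132.1 -58.6 -24.2] yaw err(world,deg) [ -0.9 179.1] tilt 0.29 F [ 1.2 -0.9  0.6] w 0.644 q6 -1.51
```

```bash
python3 -m inch '[{"x":0.03,"y":-0.018,"z":-0.008,"turn":0.5},{"x":0.03,"y":-0.02,"z":-0.008,"turn":0.4},{"x":0.015,"y":-0.02,"z":-0.008,"turn":0},{"x":0,"y":0,"z":0,"turn":0},{"x":0,"y":0,"z":0,"turn":0}]'; python3 go.py -.118 -.034 .09;  python3 - <<'E'
from h import *
import json
s=state();im=grab_frame("wrist")[:,:,::-1].copy()
json.dump({k:list(map(float,s[k])) for k in("ee_pos","ee_rot")},open("s2.json","w"))
cv2.imwrite("pics/w2.png",im)
E
```

```text
time_s: 1.62
ee_pos: [0.4767, 0.0463, 0.145]
ee_rot: [-0.457, 0.541, 0.456, 0.539]
contact_force: [0.5, -0.3, 0.1]
width: 0.649
[[-0.002 -0.986  0.166]
 [-0.002  0.166  0.986]
 [-1.     0.002 -0.002]]
t 1.62 pos [0.4767 0.0463 0.145 ] jig [-115.7  -38.5] d_tool mm [55.   2.2  4.6] yaw err(world,deg) [   0.5 -179.5] tilt 0.17 F [ 0.5 -0.3  0.1] w 0.649 q6 -1.55
```

View pics/w2.png

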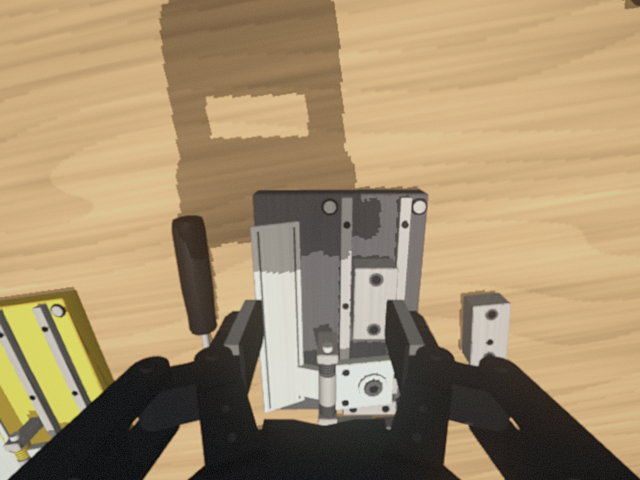

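Run:
```python
import cv2
i=cv2.imread("pics/w2.png")[180:370,220:440];cv2.imwrite("pics/w2c.png",cv2.resize(i,None,fx=3.5,fy=3,interpolation=cv2.INTER_CUBIC))
```

```text
(no output)
```

View pics/w2c.png

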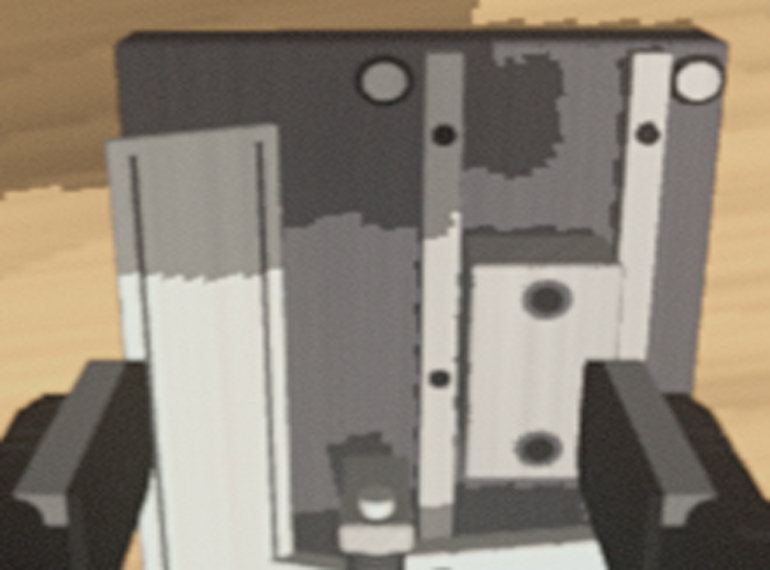

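Run:
```python
from h import *
from m import fit
import json
s=json.load(open("s2.json"))
c=lambda p:np.array(p)/[3.5,3]+[220,180]-.3
px=c([[118,44],[727,46],[446,53],[652,53]])
J=np.array([[-152,-92],[-152,40],[-150,-21.5],[-150,21.5]])/1000
B=onz("wrist",px,[.02,.02,.028,.028],s)[:,:2]
th,t,r=fit(J,B);print(np.degrees(th),t,r.round(1).tolist())
b=onz("wrist",c([[470,264],[620,262]]),.042,s)[:,:2]
Q=np.array([[np.cos(th),-np.sin(th)],[np.sin(th),np.cos(th)]])
print(((b-t)@Q*1000).round(1), ((np.array(s["ee_pos"][:2])-t)@Q*1000).round(1))
M=R.from_quat(s["ee_rot"]).as_matrix();p=np.array(s["ee_pos"])
for x in(.001,.005,.011):
  for y in(.011,):
    print(x,y,[proj("wrist",p+M@np.array([x,y,z]),s).round(1).tolist() for z in(.0275,.042,-.0275,-.042)])
print(c([[587,362],[635,362],[100,362],[148,362]]))
```

```text
-9.457168197796811 [0.59807969 0.06544167] [[-0.6, -1.1], [-0.8, 1.1], [0.7, -0.2], [0.7, 0.2]]
[[-101.6  -16.4]
 [-102.1   14.9]] [-116.6  -38.9]
0.001 0.011 [[[386.6, 300.1]], [[420.4, 300.0]], [[257.9, 300.1]], [[224.1, 300.0]]]
0.005 0.011 [[[385.0, 295.9]], [[418.0, 295.8]], [[259.5, 295.9]], [[226.5, 295.8]]]
0.011 0.011 [[[382.8, 290.0]], [[414.6, 289.9]], [[261.8, 289.9]], [[230.0, 289.8]]]
[[387.41428571 300.36666667]
 [401.12857143 300.36666667]
 [248.27142857 300.36666667]
 [261.98571429 300.36666667]]
```

```bash
sed -i 's/^TH=.*/TH=np.radians(-9.4); T0=np.array([.5980,.0655])/' go.py; python3 -m inch '[{"x":0.025,"y":0.002,"z":0.003,"turn":0},{"x":0.025,"y":0.001,"z":0.003,"turn":0},{"x":0.02,"y":0,"z":0,"turn":0},{"x":0,"y":0,"z":0,"turn":0},{"x":0,"y":0,"z":0,"turn":0}]' 0.706; python3 go.py -.119 -.033 .065;  python3 - <<'E'
from h import *
import json
s=state();im=grab_frame("wrist")[:,:,::-1].copy()
json.dump({k:list(map(float,s[k])) for k in("ee_pos","ee_rot")},open("s3.json","w"))
cv2.imwrite("pics/w3.png",im)
E
```

```text
time_s: 2.08
ee_pos: [0.4746, 0.0552, 0.078]
ee_rot: [-0.46, 0.538, 0.455, 0.54]
contact_force: [0.4, -0.3, -0.4]
width: 0.703
[[ 0.007 -0.987  0.163]
 [-0.003  0.163  0.987]
 [-1.    -0.007 -0.002]]
t 2.08 pos [0.4746 0.0552 0.078 ] jig [-120.1  -30.3] d_tool mm [13.  -1.  -2.6] yaw err(world,deg) [ -0. 180.] tilt 0.45 F [ 0.4 -0.3 -0.4] w 0.703 q6 -1.54
```

View pics/w3.png

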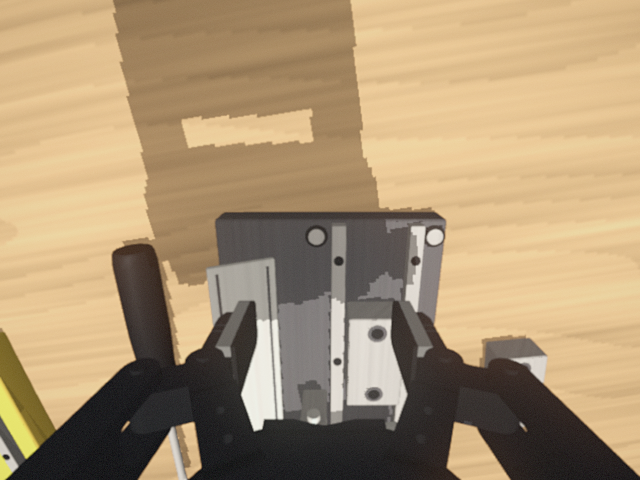

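Run:
```python
import cv2
i=cv2.imread("pics/w3.png")[200:350,200:450];cv2.imwrite("pics/w3c.png",cv2.resize(i,None,fx=3,fy=3,interpolation=cv2.INTER_CUBIC))
```

```text
(no output)
```

View pics/w3c.png

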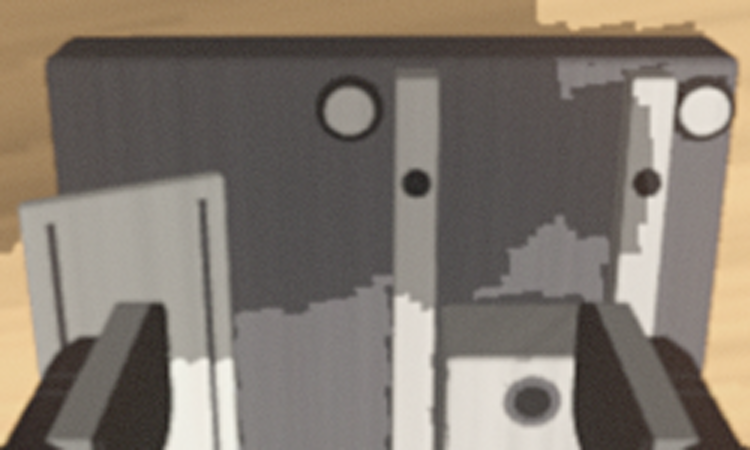

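Run:
```python
from h import *
from m import fit
import json
s=json.load(open("s3.json"))
c=lambda p:np.array(p)/3+200-.3
px=c([[48,62],[736,63],[417,77],[654,79]])
J=np.array([[-152,-92],[-152,40],[-150,-21.5],[-150,21.5]])/1000
B=onz("wrist",px,[.02,.02,.028,.028],s)[:,:2]
th,t,r=fit(J,B);print(np.degrees(th),t,r.round(1).tolist())
Q=np.array([[np.cos(th),-np.sin(th)],[np.sin(th),np.cos(th)]])
f=lambda px,z:print(((onz("wrist",c(px),z,s)[:,:2]-t)@Q*1000).round(1))
f([[446,357],[575,357]],.042); f([[442,302]],.020)
print("tcp",((np.array(s["ee_pos"][:2])-t)@Q*1000).round(1))
print("tip y/z in tool: tips")
M=R.from_quat(s["ee_rot"]).as_matrix();p=np.array(s["ee_pos"])
for x in(-.001,.001,.004): print(x,[proj("wrist",p+M@np.array([x,.011,z]),s).round(1).tolist() for z in(.030,.036,-.030,-.036)])
print(c([[580,303],[618,303],[118,303],[163,303]]))
```

```text
-9.249843007152085 [0.59813054 0.06575019] [[-0.6, -1.2], [-0.5, 1.2], [0.8, -0.1], [0.4, 0.0]]
[[-101.5  -16.2]
 [-101.4    7.5]]
[[-101.2  -15.5]]
tcp [-120.2  -30.3]
tip y/z in tool: tips
-0.001 [[[393.3, 302.3]], [[407.5, 302.3]], [[251.1, 302.3]], [[236.9, 302.2]]]
0.001 [[[392.4, 300.1]], [[406.4, 300.1]], [[252.0, 300.1]], [[238.0, 300.0]]]
0.004 [[[391.2, 296.9]], [[404.9, 296.9]], [[253.4, 296.9]], [[239.6, 296.8]]]
[[393.03333333 300.7       ]
 [405.7        300.7       ]
 [239.03333333 300.7       ]
 [254.03333333 300.7       ]]
```

```bash
python3 -m inch '[{"x":0.012,"y":0,"z":-0.002,"turn":0},{"x":0.012,"y":0,"z":0,"turn":0},{"x":0.004,"y":0,"z":0,"turn":0},{"x":0,"y":0,"z":0,"turn":0}]'; python3 go.py -.119 -.033 .045; python3 -m inch '[{"x":0.004,"y":0,"z":0,"turn":0},{"x":0,"y":0,"z":0,"turn":0}]'; python3 go.py -.119 -.033 .04
```

```text
time_s: 2.47
ee_pos: [0.477, 0.0535, 0.0557]
ee_rot: [-0.463, 0.535, 0.452, 0.543]
contact_force: [-0.1, 0.7, 1.0]
width: 0.706
[[ 0.018 -0.987  0.161]
 [-0.005  0.161  0.987]
 [-1.    -0.019 -0.002]]
t 2.47 pos [0.477  0.0535 0.0557] jig [-117.4  -31.6] d_tool mm [10.6  1.8 -1.4] yaw err(world,deg) [-1.000e-01  1.799e+02] tilt 1.07 F [-0.1  0.7  1. ] w 0.706 q6 -1.54
time_s: 2.63
ee_pos: [0.478, 0.0536, 0.0534]
ee_rot: [-0.464, 0.534, 0.452, 0.543]
contact_force: [-0.1, 0.7, 0.2]
width: 0.704
[[ 0.021 -0.987  0.161]
 [-0.005  0.161  0.987]
 [-1.    -0.022 -0.002]]
t 2.63 pos [0.478  0.0536 0.0534] jig [-116.5  -31.4] d_tool mm [13.4  2.8 -1.6] yaw err(world,deg) [-1.000e-01  1.799e+02] tilt 1.26 F [-0.1  0.7  0.2] w 0.704 q6 -1.54
```

```bash
python3 -m inch '[{"x":0.012,"y":0.003,"z":0,"turn":0}]'; python3 -m inch '[{"x":0.006,"y":0.001,"z":0,"turn":0}]';python3 go.py -.119 -.033 .035
```

```text
time_s: 2.72
ee_pos: [0.4778, 0.0538, 0.0437]
ee_rot: [-0.466, 0.532, 0.45, 0.545]
contact_force: [11.2, 8.4, 11.1]
width: 0.704
time_s: 2.8
ee_pos: [0.4779, 0.0549, 0.0386]
ee_rot: [-0.466, 0.531, 0.449, 0.547]
contact_force: [-4.0, 16.3, 16.7]
width: 0.711
[[ 0.032 -0.986  0.162]
 [-0.004  0.161  0.987]
 [-0.999 -0.033  0.001]]
t 2.80 pos [0.4779 0.0549 0.0386] jig [-116.7  -30.1] d_tool mm [ 3.5  2.4 -2.9] yaw err(world,deg) [-1.000e-01  1.799e+02] tilt 1.87 F [-4.  16.3 16.7] w 0.711 q6 -1.54
```

Run:
```python
from h import *
s=state();print(s["contact_force"].round(1))
im=grab_frame("wrist")[:,:,::-1].copy();cv2.imwrite("pics/w4.png",im)
im=grab_frame("side")[:,:,::-1][200:310,240:380];cv2.imwrite("pics/s4.png",cv2.resize(im,None,fx=5,fy=5,interpolation=cv2.INTER_CUBIC))
print(state()["contact_force"].round(1),state()["ee_pos"])
```

```text
[-4.  16.3 16.7]
[-0.2  8.4 11.6] [0.4777871  0.0548785  0.03873909]
```

View pics/w4.png

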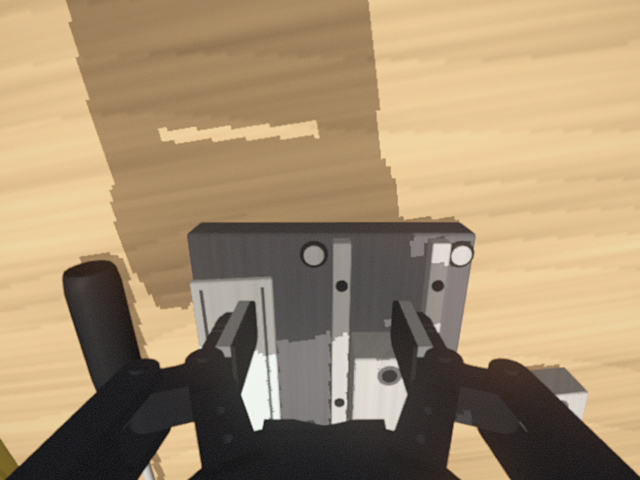

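View pics/s4.png

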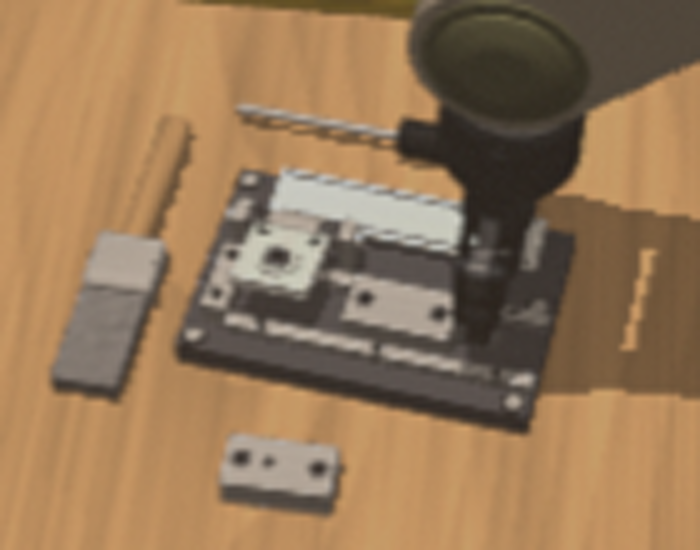

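```bash
python3 -m inch '[{"x":0.005,"y":0.001,"z":-0.001,"turn":0},{"x":0.004,"y":0,"z":0,"turn":0}]';python3 go.py -.119 -.033 .031;  python3 - <<'E'
from h import *
im=grab_frame("side")[:,:,::-1][200:310,240:380];cv2.imwrite("pics/s5.png",cv2.resize(im,None,fx=5,fy=5,interpolation=cv2.INTER_CUBIC))
print(state()["contact_force"].round(1),state()["ee_pos"])
E
```

```text
time_s: 3.07
ee_pos: [0.4785, 0.0562, 0.0339]
ee_rot: [-0.467, 0.529, 0.448, 0.549]
contact_force: [-15.8, 1.5, 50.9]
width: 0.71
[[ 0.038 -0.986  0.161]
 [-0.002  0.162  0.987]
 [-0.999 -0.038  0.004]]
t 3.07 pos [0.4785 0.0562 0.0339] jig [-116.4  -28.7] d_tool mm [ 2.8  2.7 -4.4] yaw err(world,deg) [-1.000e-01  1.799e+02] tilt 2.2 F [-15.8   1.5  50.9] w 0.71 q6 -1.54
[-9.5  7.4 36.8] [0.47834558 0.05604288 0.03421954]
```

View pics/s5.png

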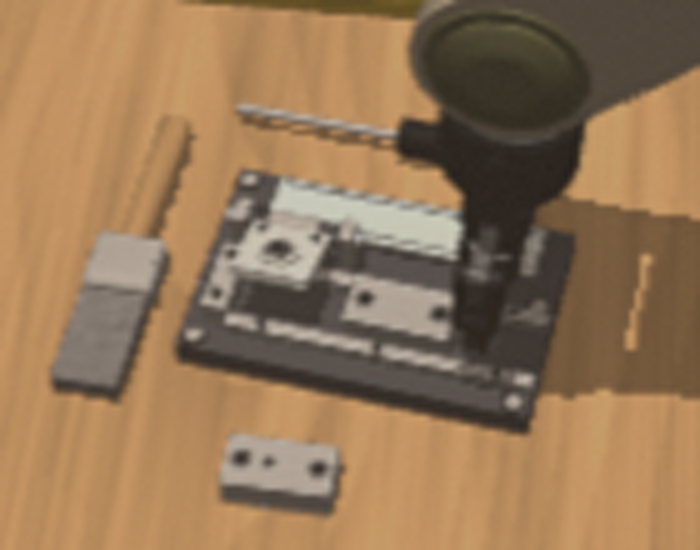

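```bash
python3 -m inch '[{"x":-0.003,"y":0,"z":-0.001,"turn":0}]';python3 -m inch '[{"x":0.0,"y":-0.003,"z":-0.001,"turn":0}]';python3 go.py -.047 -.031 .036
```

```text
time_s: 3.2
ee_pos: [0.4782, 0.0553, 0.0387]
ee_rot: [-0.468, 0.529, 0.448, 0.548]
contact_force: [-2.2, -2.3, 4.7]
width: 0.706
time_s: 3.28
ee_pos: [0.4804, 0.0542, 0.0404]
ee_rot: [-0.468, 0.528, 0.448, 0.548]
contact_force: [-6.0, 2.8, 8.2]
width: 0.707
[[ 0.04  -0.986  0.16 ]
 [-0.003  0.16   0.987]
 [-0.999 -0.04   0.003]]
t 3.28 pos [0.4804 0.0542 0.0404] jig [-114.2  -30.3] d_tool mm [  7.1 -66.9  -0.9] yaw err(world,deg) [ -0.2 179.8] tilt 2.28 F [-6.   2.8  8.2] w 0.707 q6 -1.55
```

```bash
python3 -m inch '[{"x":0.004,"y":-0.003,"z":0,"turn":0}]';python3 -m inch '[{"x":0.002,"y":-0.004,"z":-0.000,"turn":0}]';python3 go.py -.047 -.031 .036
```

```text
time_s: 3.37
ee_pos: [0.4828, 0.0543, 0.0382]
ee_rot: [-0.468, 0.529, 0.449, 0.548]
contact_force: [-9.2, 6.2, 14.0]
width: 0.71
time_s: 3.45
ee_pos: [0.485, 0.0543, 0.0372]
ee_rot: [-0.467, 0.529, 0.45, 0.548]
contact_force: [-10.2, 2.6, 12.7]
width: 0.704
[[ 0.035 -0.987  0.16 ]
 [-0.002  0.16   0.987]
 [-0.999 -0.035  0.004]]
t 3.45 pos [0.485  0.0543 0.0372] jig [-109.7  -29.5] d_tool mm [  3.4 -62.6  -1.7] yaw err(world,deg) [ -0.2 179.8] tilt 2.03 F [-10.2   2.6  12.7] w 0.704 q6 -1.55
```

```bash
python3 -m inch '[{"x":0.001,"y":-0.006,"z":-0.001,"turn":0},{"x":0.001,"y":-0.006,"z":0,"turn":0}]';python3 go.py -.047 -.031 .037|tail -1; python3 -m inch '[{"x":0.001,"y":-0.006,"z":0,"turn":0},{"x":0.001,"y":-0.006,"z":0,"turn":0}]';python3 go.py -.047 -.031 .037|tail -1
```

```text
time_s: 3.62
ee_pos: [0.493, 0.0527, 0.0372]
ee_rot: [-0.465, 0.531, 0.452, 0.546]
contact_force: [-9.1, 1.4, 11.6]
width: 0.706
t 3.62 pos [0.493  0.0527 0.0372] jig [-101.5  -29.8] d_tool mm [  1.7 -54.4  -1.4] yaw err(world,deg) [ -0.2 179.8] tilt 1.56 F [-9.1  1.4 11.6] w 0.706 q6 -1.55
time_s: 3.78
ee_pos: [0.5012, 0.0518, 0.0372]
ee_rot: [-0.463, 0.533, 0.455, 0.543]
contact_force: [-10.1, 2.1, 12.4]
width: 0.706
t 3.78 pos [0.5012 0.0518 0.0372] jig [-93.2 -29.3] d_tool mm [  1.  -46.2  -1.9] yaw err(world,deg) [ -0.3 179.7] tilt 1.06 F [-10.1   2.1  12.4] w 0.706 q6 -1.55
```

Run:
```python
from h import *
im=grab_frame("side")[:,:,::-1][200:310,240:380];cv2.imwrite("pics/s6.png",cv2.resize(im,None,fx=5,fy=5,interpolation=cv2.INTER_CUBIC))
print(state()["contact_force"].round(1),state()["ee_pos"])
```

```text
[-6.8  1.8  8.9] [0.50231874 0.0515855  0.03722697]
```

View pics/s6.png

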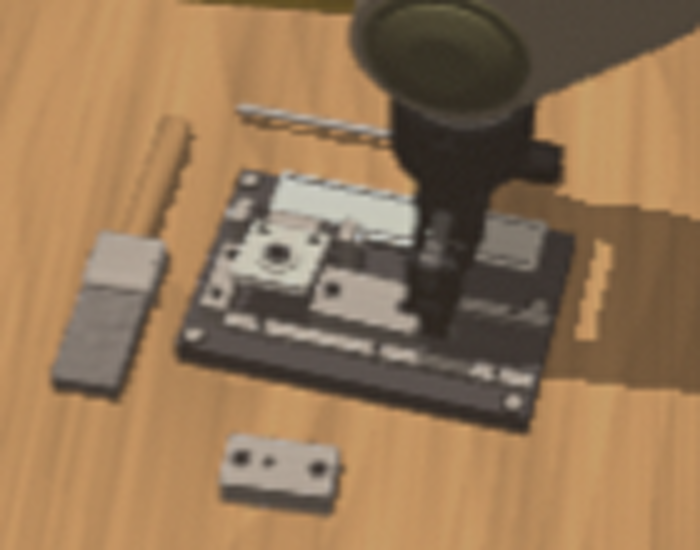

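```bash
python3 -m inch '[{"x":0.0015,"y":-0.006,"z":-0.001,"turn":0},{"x":0.001,"y":-0.006,"z":0,"turn":0}]';python3 go.py -.047 -.031 .037|tail -1; python3 -m inch '[{"x":0.001,"y":-0.006,"z":-0.0005,"turn":0},{"x":0.001,"y":-0.006,"z":0,"turn":0}]';python3 go.py -.047 -.031 .037|tail -1;python3 -m inch '[{"x":0.001,"y":-0.006,"z":-0.0005,"turn":0},{"x":0.001,"y":-0.006,"z":0,"turn":0}]';python3 go.py -.047 -.031 .037|tail -1
```

```text
time_s: 4.0
ee_pos: [0.5101, 0.05, 0.0367]
ee_rot: [-0.461, 0.534, 0.457, 0.542]
contact_force: [-9.8, 0.6, 12.2]
width: 0.707
t 4.00 pos [0.5101 0.05   0.0367] jig [-84.2 -29.6] d_tool mm [  0.1 -37.2  -1.6] yaw err(world,deg) [ -0.3 179.7] tilt 0.65 F [-9.8  0.6 12.2] w 0.707 q6 -1.55
time_s: 4.17
ee_pos: [0.5182, 0.0488, 0.0366]
ee_rot: [-0.458, 0.536, 0.46, 0.539]
contact_force: [-11.0, 2.1, 11.8]
width: 0.703
t 4.17 pos [0.5182 0.0488 0.0366] jig [-76.  -29.5] d_tool mm [ -0.3 -29.   -1.6] yaw err(world,deg) [ -0.4 179.6] tilt 0.26 F [-11.    2.1  11.8] w 0.703 q6 -1.55
time_s: 4.33
ee_pos: [0.5264, 0.0475, 0.0366]
ee_rot: [-0.456, 0.538, 0.462, 0.537]
contact_force: [-10.0, 1.4, 12.8]
width: 0.707
t 4.33 pos [0.5264 0.0475 0.0366] jig [-67.7 -29.4] d_tool mm [ -0.6 -20.7  -1.7] yaw err(world,deg) [ -0.4 179.6] tilt 0.49 F [-10.    1.4  12.8] w 0.707 q6 -1.55
```

```bash
python3 -m inch '[{"x":0.001,"y":-0.006,"z":-0.0005,"turn":0.2},{"x":0.001,"y":-0.006,"z":0,"turn":0}]';python3 go.py -.047 -.031 .037|tail -1; python3 -m inch '[{"x":0.001,"y":-0.006,"z":-0.0005,"turn":0},{"x":0.001,"y":-0.004,"z":0,"turn":0}]';python3 go.py -.047 -.031 .037|tail -1;python3 - <<'E'
from h import *
im=grab_frame("side")[:,:,::-1][200:310,240:380];cv2.imwrite("pics/s7.png",cv2.resize(im,None,fx=5,fy=5,interpolation=cv2.INTER_CUBIC))
print(state()["contact_force"].round(1),state()["ee_pos"])
E
```

```text
time_s: 4.5
ee_pos: [0.5345, 0.0463, 0.0366]
ee_rot: [-0.453, 0.541, 0.464, 0.536]
contact_force: [-10.7, 1.9, 13.1]
width: 0.705
t 4.50 pos [0.5345 0.0463 0.0366] jig [-59.5 -29.3] d_tool mm [ -0.6 -12.5  -1.8] yaw err(world,deg) [ -0.2 179.8] tilt 0.97 F [-10.7   1.9  13.1] w 0.705 q6 -1.55
time_s: 4.67
ee_pos: [0.5411, 0.0453, 0.0366]
ee_rot: [-0.451, 0.543, 0.466, 0.534]
contact_force: [-10.3, 0.8, 10.8]
width: 0.706
t 4.67 pos [0.5411 0.0453 0.0366] jig [-52.8 -29.2] d_tool mm [-0.5 -5.8 -1.8] yaw err(world,deg) [ -0.3 179.7] tilt 1.42 F [-10.3   0.8  10.8] w 0.706 q6 -1.55
[-8.1  1.9 10.8] [0.54154728 0.04523503 0.03665572]
```

View pics/s7.png

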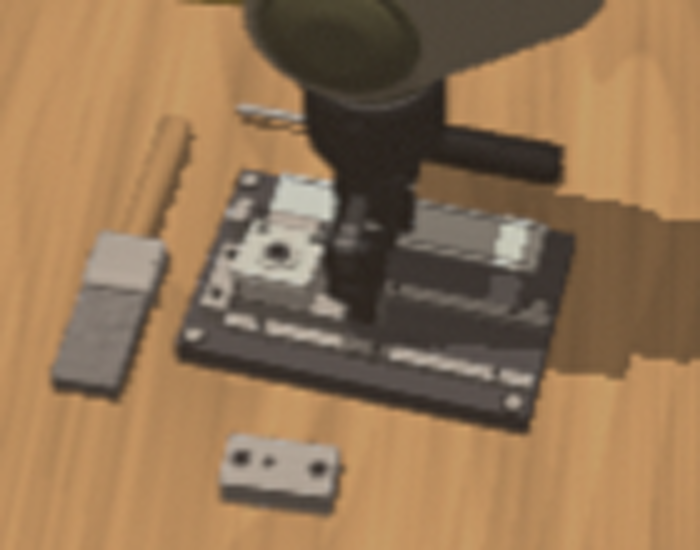

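```bash
python3 -m inch '[{"x":0.001,"y":-0.004,"z":-0.0005,"turn":0}]'; python3 -m inch '[{"x":0.001,"y":-0.004,"z":0,"turn":0}]';python3 -m inch '[{"x":0.001,"y":-0.003,"z":0,"turn":0}]';python3 go.py -.047 -.031 .037|tail -1
```

```text
time_s: 4.8
ee_pos: [0.5434, 0.0448, 0.0367]
ee_rot: [-0.45, 0.543, 0.467, 0.533]
contact_force: [-10.7, 3.5, 12.6]
width: 0.706
time_s: 4.88
ee_pos: [0.5457, 0.0446, 0.0367]
ee_rot: [-0.449, 0.544, 0.468, 0.532]
contact_force: [-9.6, 1.3, 11.8]
width: 0.707
time_s: 4.97
ee_pos: [0.5463, 0.0446, 0.0367]
ee_rot: [-0.448, 0.545, 0.47, 0.53]
contact_force: [-16.5, -0.1, 16.1]
width: 0.709
t 4.97 pos [0.5463 0.0446 0.0367] jig [-47.6 -29. ] d_tool mm [-0.3 -0.6 -2. ] yaw err(world,deg) [ -0.4 179.6] tilt 2.19 F [-16.5  -0.1  16.1] w 0.709 q6 -1.55
```

```bash
python3 -m inch '[{"x":0.0005,"y":-0.004,"z":0,"turn":0}]';python3 go.py -.047 -.031 .037|tail -1; python3 -m inch '[{"x":0.0005,"y":-0.004,"z":0,"turn":0}]';python3 go.py -.047 -.031 .037|tail -1;python3 - <<'E'
from h import *
import json
s=state()
json.dump({k:list(map(float,s[k])) for k in("ee_pos","ee_rot")},open("s8.json","w"))
cv2.imwrite("pics/w8.png",grab_frame("wrist")[:,:,::-1])
im=grab_frame("side")[:,:,::-1][200:310,240:380];cv2.imwrite("pics/s8.png",cv2.resize(im,None,fx=5,fy=5,interpolation=cv2.INTER_CUBIC))
print(state()["contact_force"].round(1),state()["ee_pos"])
E
```

```text
time_s: 5.05
ee_pos: [0.5465, 0.0446, 0.0369]
ee_rot: [-0.446, 0.547, 0.473, 0.527]
contact_force: [-21.8, 0.8, 14.7]
width: 0.702
t 5.05 pos [0.5465 0.0446 0.0369] jig [-47.4 -29. ] d_tool mm [-0.1 -0.4 -2. ] yaw err(world,deg) [ -0.5 179.5] tilt 2.71 F [-21.8   0.8  14.7] w 0.702 q6 -1.55
time_s: 5.13
ee_pos: [0.5465, 0.0446, 0.037]
ee_rot: [-0.444, 0.55, 0.475, 0.524]
contact_force: [-17.7, -0.1, 14.7]
width: 0.706
t 5.13 pos [0.5465 0.0446 0.037 ] jig [-47.4 -29.1] d_tool mm [-0.  -0.4 -2. ] yaw err(world,deg) [ -0.5 179.5] tilt 3.27 F [-17.7  -0.1  14.7] w 0.706 q6 -1.55
[-18.1  -0.1  16. ] [0.54646145 0.04456572 0.03697054]
```

View pics/s8.png

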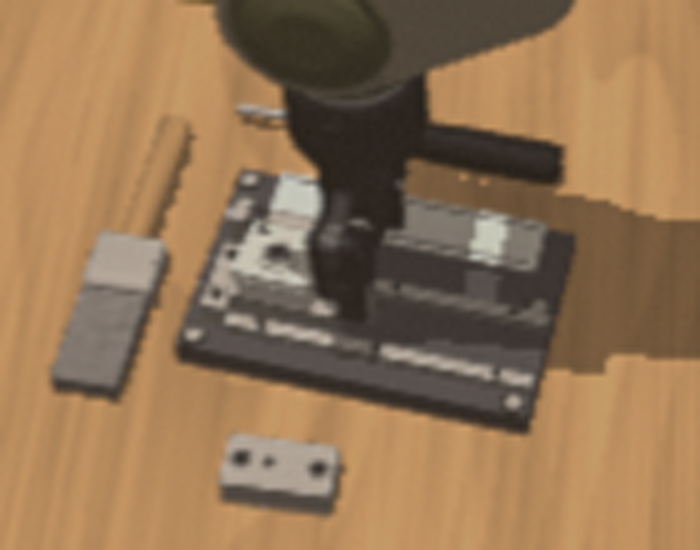

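View pics/w8.png

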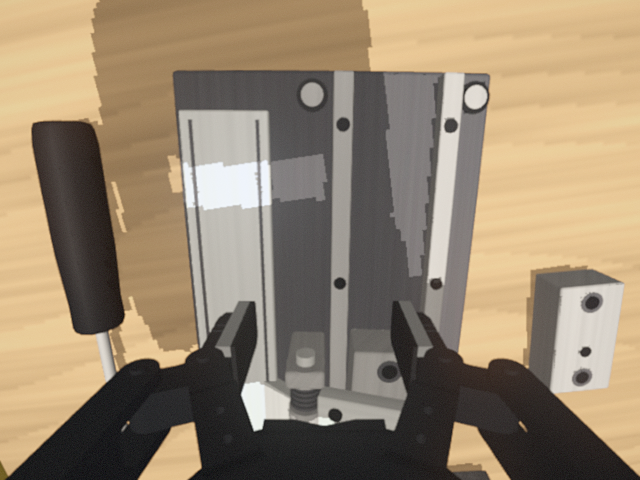

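Run:
```python
import cv2
i=cv2.imread("pics/w8.png")[280:430,270:450];cv2.imwrite("pics/w8c.png",cv2.resize(i,None,fx=4,fy=4,interpolation=cv2.INTER_CUBIC))
i=cv2.imread("pics/w8.png")[60:140,160:500];cv2.imwrite("pics/w8d.png",cv2.resize(i,None,fx=2.3,fy=4,interpolation=cv2.INTER_CUBIC))
```

```text
(no output)
```

View pics/w8c.png

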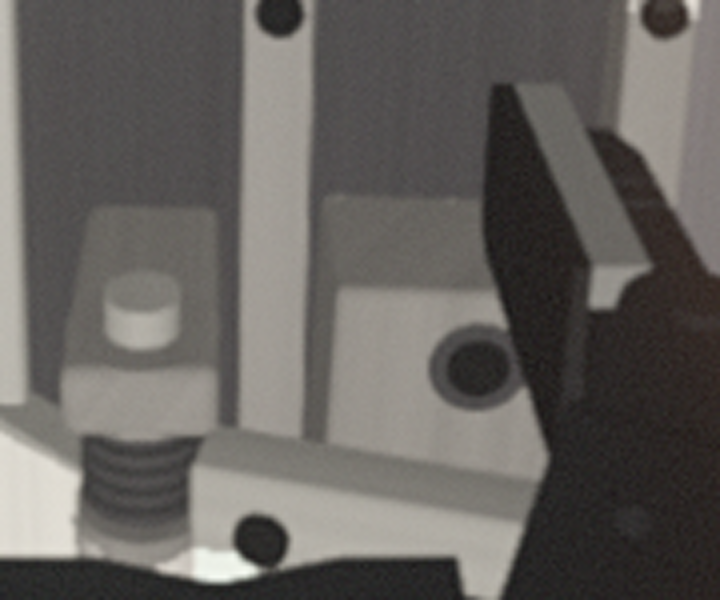

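View pics/w8d.png

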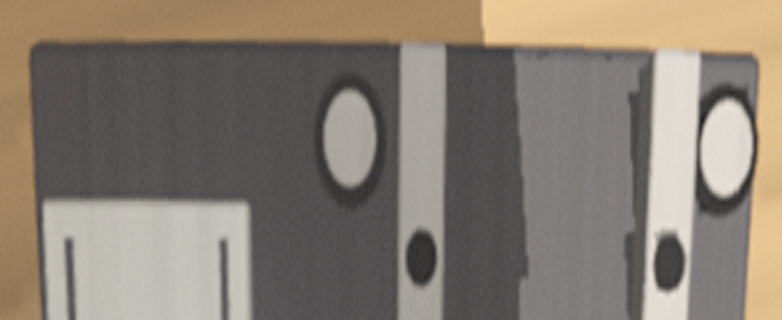

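Run:
```python
from h import *
from m import fit
import json
s=json.load(open("s8.json"))
c=lambda p:np.array(p)/4+[270,280]-.3
d=lambda p:np.array(p)/[2.3,4]+[160,60]-.3
px=d([[32,46],[757,58]])
J=np.array([[-152,-92],[-152,40]])/1000
B=onz("wrist",px,.02,s)[:,:2]
th,t,r=fit(J,B);print(np.degrees(th),t,r.round(1).tolist())
Q=np.array([[np.cos(th),-np.sin(th)],[np.sin(th),np.cos(th)]])
f=lambda n,px,z:print(n,((onz("wrist",c(px),z,s)[:,:2]-t)@Q*1000).round(1).tolist())
f("rear bot",[[330,197],[470,199]],.020);f("rear top",[[340,287],[485,290]],.042)
f("ear bot",[[95,207],[215,209]],.020);f("ear top",[[65,368],[217,368]],.054)
```

```text
-9.26358553932294 [0.59823321 0.06566511] [[-0.2, -1.2], [0.2, 1.2]]
rear bot [[-36.2, -14.4], [-36.0, 2.8]]
rear top [[-37.4, -15.1], [-37.1, 0.5]]
ear bot [[-34.6, -43.2], [-34.5, -28.5]]
ear top [[-35.6, -43.4], [-35.7, -28.4]]
```

```bash
python3 -m inch '[{"x":0.0005,"y":-0.008,"z":0,"turn":0}]';python3 go.py -.047 -.031 .037|tail -1
```

```text
time_s: 5.32
ee_pos: [0.547, 0.0446, 0.0368]
ee_rot: [-0.44, 0.553, 0.48, 0.519]
contact_force: [-42.7, 2.4, 34.9]
width: 0.709
t 5.32 pos [0.547  0.0446 0.0368] jig [-46.9 -28.9] d_tool mm [-0.2  0.1 -2.1] yaw err(world,deg) [ -0.7 179.3] tilt 4.29 F [-42.7   2.4  34.9] w 0.709 q6 -1.55
```

```bash
python3 -m inch '[{"x":0.0005,"y":0.005,"z":-0.001,"turn":0}]';python3 go.py -.047 -.031 .037|tail -1;  python3 -m inch '[{"x":0.001,"y":0.008,"z":0,"turn":0}]';python3 go.py -.067 -.031 .037
```

```text
time_s: 5.4
ee_pos: [0.5422, 0.0444, 0.0383]
ee_rot: [-0.441, 0.553, 0.481, 0.519]
contact_force: [6.7, -1.1, 8.2]
width: 0.705
t 5.40 pos [0.5422 0.0444 0.0383] jig [-51.6 -29.9] d_tool mm [ 1.  -4.6 -1.1] yaw err(world,deg) [ -0.8 179.2] tilt 4.26 F [ 6.7 -1.1  8.2] w 0.705 q6 -1.56
time_s: 5.48
ee_pos: [0.5362, 0.0452, 0.0399]
ee_rot: [-0.443, 0.552, 0.479, 0.52]
contact_force: [4.7, -2.3, 8.2]
width: 0.707
[[-0.067 -0.986  0.15 ]
 [ 0.01   0.149  0.989]
 [-0.998  0.068 -0.   ]]
t 5.48 pos [0.5362 0.0452 0.0399] jig [-57.7 -30.2] d_tool mm [ 3.5  9.1 -0.7] yaw err(world,deg) [ -0.8 179.2] tilt 3.91 F [ 4.7 -2.3  8.2] w 0.707 q6 -1.56
```

```bash
python3 -m inch '[{"x":-0.003,"y":0.003,"z":0,"turn":0},{"x":-0.003,"y":0.001,"z":0,"turn":0},{"x":-0.005,"y":0,"z":0,"turn":0},{"x":-0.01,"y":0,"z":0,"turn":0},{"x":-0.02,"y":0,"z":0,"turn":0}]';python3 go.py -.067 -.031 .037|tail -1;  python3 -m inch '[{"x":-0.03,"y":0,"z":0,"turn":0},{"x":-0.03,"y":0.01,"z":0,"turn":0},{"x":-0.03,"y":0.02,"z":0,"turn":0},{"x":0,"y":0.03,"z":0,"turn":0},{"x":0,"y":0,"z":0,"turn":0}]'
python3 - <<'E'
from h import *
import json
s=state()
json.dump({k:list(map(float,s[k])) for k in("ee_pos","ee_rot")},open("s9.json","w"))
cv2.imwrite("pics/w9.png",grab_frame("wrist")[:,:,::-1])
im=grab_frame("side")[:,:,::-1][200:310,240:380];cv2.imwrite("pics/s9.png",cv2.resize(im,None,fx=5,fy=5,interpolation=cv2.INTER_CUBIC))
print(state()["contact_force"].round(1),state()["ee_pos"])
E
```

```text
time_s: 5.9
ee_pos: [0.534, 0.0455, 0.0834]
ee_rot: [-0.442, 0.552, 0.479, 0.519]
contact_force: [-0.4, -0.0, 0.3]
width: 0.706
t 5.90 pos [0.534  0.0455 0.0834] jig [-59.9 -30.1] d_tool mm [46.8  3.9 -0.7] yaw err(world,deg) [ -0.8 179.2] tilt 3.98 F [-0.4 -0.   0.3] w 0.706 q6 -1.56
time_s: 6.32
ee_pos: [0.4804, 0.0539, 0.1854]
ee_rot: [-0.442, 0.551, 0.479, 0.52]
contact_force: [0.5, 0.3, -0.1]
width: 0.707
[ 1.6 -0.8  0.1] [0.48411978 0.05297214 0.18525899]
```

View pics/s9.png

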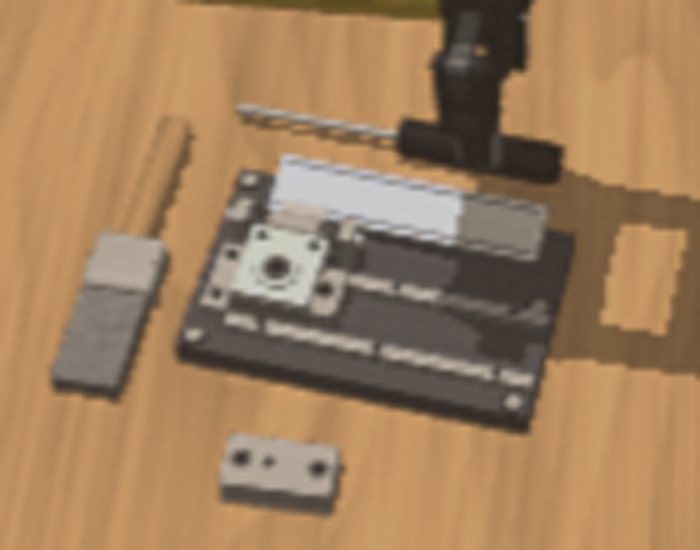

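View pics/w9.png

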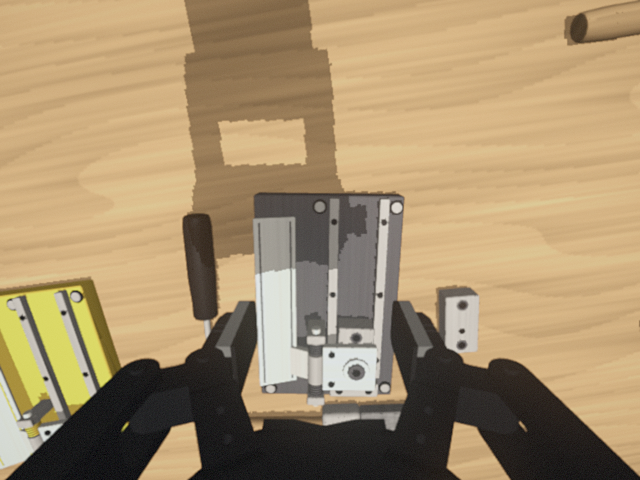

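Run:
```python
import cv2
i=cv2.imread("pics/w9.png")[300:400,290:400];cv2.imwrite("pics/w9c.png",cv2.resize(i,None,fx=5,fy=5,interpolation=cv2.INTER_CUBIC))
```

```text
(no output)
```

View pics/w9c.png

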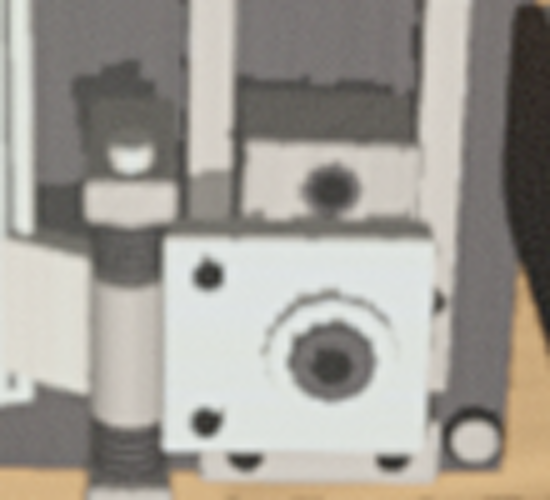

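Run:
```python
from h import *
import json
s=json.load(open("s9.json"))
c=lambda p:np.array(p)/5+[290,300]-.3
a=onz("wrist",c([[330,143],[330,80]]),[.042,.020],s); e=onz("wrist",c([[300,220],[300,238],[300,452]]),[.042,.050,.050],s); ear=onz("wrist",c([[130,182]]),.054,s)
u=np.array([np.cos(np.radians(-9.3)),np.sin(np.radians(-9.3))])
T=np.array([.5982,.0657])
for p in(a,e,ear): print(((p[:,:2]-T)@u*1000).round(1))
print(state()["time_s"],state()["dq"].round(3),state()["contact_force"].round(1))
```

```text
[-36.9 -38.6]
[-21.5 -22.6  21.3]
[-35.5]
6.4167 [-0.004  0.045 -0.016 -0.002 -0.009 -0.   ] [ 1.6 -0.8  0.1]
```

```bash
python3 -m inch '[{"x":-0.02,"y":0.01,"z":0,"turn":0},{"x":0,"y":0,"z":0,"turn":0},{"x":0,"y":0,"z":0,"turn":0}]'
python3 - <<'E'
from plant import *
print(state()["contact_force"]); print(hand_in())
E
```

```text
time_s: 6.67
ee_pos: [0.4767, 0.0539, 0.2052]
ee_rot: [-0.442, 0.552, 0.479, 0.521]
contact_force: [-0.4, 0.4, -0.5]
width: 0.707
[-0.38342675  0.35383558 -0.53051808]
the job is handed in; nothing more can be done
None
```

The block is loaded and I handed the job in at about 6.7 s; `hand_in()` gives no verdict. One fingertip held the thumb plate down, with the flap seen open. The other pushed the block along the runway until it stalled at the stop. I then backed the pushing finger clear of the block, let the flap close, and moved away.

**Last checks:**
- **Home:** the pushing finger stalled at jig x = -47 mm, where a home block would put it, with the force rising to about 43 N.
- **Block position:** after release, the block's rear end measured jig x = -36.4 to -36.9 mm (home is -36), about 14 to 15 mm out of the flap. An estimate from its bottom edge read -38.6 mm, but that edge is in shadow, so I gave it little weight.
- **Flap:** it lies on the block. I judged that by eye and did not measure the angle.
- **Robot:** clear of everything, with under 1 N on the tool.
- **Bystanders:** the brush, screwdriver and drilled block look unmoved. I took no final picture of the objects farther away.

**Things that went less smoothly:**
- **Jig position:** the fixed cameras placed the jig 4 to 7 mm away from where the wrist camera did. I used the wrist camera, and the stop contact agreed with it.
- **Pressing too far:** I briefly pressed the thumb plate to its hinge stop, peaking at about 51 N, then eased off.
- **Tilt:** the tool tilted by up to about 4° during the push.

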